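Load a two-bay fixture and rock the setting block free

ROBOT

A 6-joint arm with a two-finger parallel gripper is mounted at the origin on a cart in front of the work surface, level with it; the furniture and walls round the work are solid. World frame = base frame: x ahead of the robot, y to its left, z up, the work surface at z = 0. Lengths are in m, angles in rad, forces in N, time in s.
With the tool pointing down it reaches from about 0.35 to 0.95 m from the base axis. Payload 17.4 kg.
Tool frame: the origin (TCP) lies between the finger pads; the fingertips stand 11 mm ahead of it and the grasp point (between the pads) lies 8 mm behind it; z points along the fingers, x is the direction in which the jaws open and shut, and the axes are right-handed (so a half turn about z gives the same grasp; the last joint's range is limited). The gripper opens to 93 mm and grips with 3 to 60 N. Pads are 15 mm wide; open, the fingers measure 128 mm over their backs; the gripper's body (75 mm by 188 mm) begins 65 mm behind the grasp point.
Start: joints at [-1.207, 0.116, 1.442, -0, 1.584, -0.038], TCP at [0.264, -0.621, 0.23] pointing down, gripper open.
Joint ranges: [-2.83, 2.83], [-0.83, 2.19], [0.07, 2.5], [-1.14, 4.28], [0.01, 3], [-2.97, 2.97]. Speed limits (rad/s): [1.89, 1.89, 2.22, 3.14, 3.14, 3.14].

INTERFACE

Orientations are given as a unit quaternion [w, x, y, z].
In Python, from bench import bot gives the robot as it stands.
- The arm moves only by the shell command python3 -m crank 'ROWS' [OPENING]. ROWS is JSON, a list of rows, each a list of 2 entries, a list of its own where there are three numbers: the shift along the world's x, y, z in mm, then the turn, a rotation vector about the world's x, y, z in degrees. A call has 1 to 12 rows; each row shifts and turns the commanded pose from where the row before left it; what a row does not reach is not made up. A row lasts 1/10 s, in which the tool goes at most 50 mm and 8.59 degrees, less where a joint would pass 70% of its speed; a pose out of reach is approached as far as the arm can. A call with a gripper value outside its range is refused whole. OPENING is the opening in per cent of the stroke, from 0 (shut) to 100 (fully open), set as the call begins (- or left out, the last holds). The fingers move at their own pace and stop on an object; the grip force is fixed at half the most. Time passes only in rows, so rows that do not move let the fingers close. It gives the time, the measured TCP pose, the force and the opening at its end, in the units of the state.
- bot.read_state(): the state, without advancing time (a new reading comes with each control period).
- bot.read_camera(name): name is "scene" or "side" or "wrist"; returns a dict with "img" (480x640x3 uint8, red, green, blue), "fx", "fy", "cx", "cy" (pixels), "R" (3x3) and "t" (3): a world point X has camera coordinates R X + t. Camera axes: x right, y down, z forward; pixel columns grow to the right and rows downward; lengths in m; the calibration is good to about 2 mm. The wrist camera is an equidistant fisheye: a pixel r from the principal point sees the ray r / f radians off the axis. A picture is of the moment at which its call begins. There is no depth.
- bot.sign_off(): hands the job in, once; it reports no verdict.
The state is a dict: "clock": time; "q": joint angles; "qvel": joint speeds; "effort": joint torques, N m; "tcp_pos": TCP position; "eef_rot": TCP orientation; "ft_force": force on the tool from outside, world axes, zero at the start; "wrist_torque": the same for the moment, N m; "grip_width": finger opening in m.
Only numpy, scipy, OpenCV 4.12 (cv2) and the standard library are available. Lean on these libraries where they do the work, as an engineer would, in place of code of your own. Each camera call takes 0.05 s, during which the arm holds its last target. There are 200 camera calls.

TASK

First seat the loose fired-clay test piece flat and square, fully home, in the empty pocket of the two-bay fixture and let go of it. Then take the tall steel setting block that is stuck in the other bay by its head and, keeping it down in the bay, rock it well over to the one side and then to the other, so that it pushes both stiff sliding cheeks well back. Once it is free, lift it straight up until it is just clear of the fixture and finish while still holding it there, upright and still above its bay, a finger's breadth or two above the cheeks; leave the brown stone, the round stone and the screwdriver where they are.

Things in the scene. Friction and masses are not known exactly. Their poses are not given: they have to be found in the camera images.
- fixture: flat aluminium fixture, 190 x 130 mm, top face 18 mm above the table, bolted down. Origin: centre of its underside; x along its length (pocket at -x, bay at +x), y across. Beside the bay, at +y and -y, stand two dark steel cheeks, 50 mm long in x, tops 46 mm above the table, which slide outwards in y between guide rails (tops 40 mm above the table).
- pocket (a point): centre of the floor of the empty pocket, 8 mm above the table. The pocket is 60 mm (fixture x) by 40 mm (fixture y) and 10 mm deep, and lies 50 mm from the fixture's centre towards -x.
- bay (a point): centre of the floor of the setting block's slot, 8 mm above the table, 47 mm from the fixture's centre towards +x. The slot is 50 mm (fixture x) by 19 mm (fixture y) and 10 mm deep.
- test_piece: fired-clay (terracotta) rectangular block, 56 x 36 x 26 mm (its x, y, z), 0.1 kg, lying flat on the table to the left or the right of the fixture. Origin: centre of its underside. Either way round is right; its 56 mm length goes along the fixture's x. Seated, its upper 16 mm stand above the fixture.
- setting_block: steel block, 46 x 30 mm (x, y), 80 mm tall, 0.35 kg, standing in the bay, axes as the fixture's. Origin: centre of its underside. Tenon 16 mm wide in y up to 13 mm, shoulders 30 mm wide to 26 mm, waist 24 mm wide to 42 mm, head 30 mm wide to 80 mm. Cheek noses reach 2.5 mm into the grooves at the waist, 32 mm above the underside, so a straight pull locks.
- head (a point): grip point on the setting block: middle of its head, 66 mm above its underside. Grip across the 30 mm width (fixture y) with the fingertips at least 47 mm above the underside, to stay off the cheeks.
- cheek_left (a joint): travel in m of the cheek on the fixture's +y side: 0 = closed on the block, up to 0.009 pushed outwards; takes about 12 N and stays where pushed; beyond 0.0025 it no longer catches. Leaning the block about its foot to that side (turning about the fixture's x) pushes it about 3.2 mm per 0.1 rad, less some 2 mm of play; 0.2 to 0.22 rad (12 degrees) each way is right, its stop comes near 0.33.
- cheek_right (a joint): the same for the cheek on the fixture's -y side (grows outwards, towards -y).
- stone: rough brown stone, 47 x 93 x 39 mm, on the other side of the fixture from the test piece; leave alone. Origin: centre of its underside.
- round_stone: round pale stone, 68 mm across, 60 mm tall, at the left; leave alone. Origin: centre of its underside.
- driver: blue-handled screwdriver, 204 mm long, lying near the robot at the right; leave alone. Origin: centre of its underside.
There are look-alikes about, which are no part of the job. Several things have the shape of the test_piece; the one meant has the colours described above.

How it is judged:
On the way, in this order (a step that is already met when the one before it is completed fails the run):
1. the test piece sits flat and square on the floor of the pocket, let go (x of test_piece in the frame of pocket between -0.005 and 0.005 m and y of test_piece in the frame of pocket between -0.005 and 0.005 m and z of test_piece in the frame of pocket below 0.0025 m and angle between test_piece's own z axis and vertical below 0.06 rad and angle between the x axis of test_piece and the x axis of fixture, either way round below 0.15 rad and contact force between the fingers and test_piece below 0.05 N), for 0.3 s.
2. the setting block, still down in its bay, is leaned well over to one side (angle between setting_block's own z axis and vertical above 0.08 rad and z of setting_block in the frame of bay below 0.015 m), for 0.05 s.
3. rocked to both sides: both cheeks are pushed back by more than 3 mm while the block is still down in its bay (value of joint each of cheek_left, cheek_right above 0.003 m and z of setting_block in the frame of bay below 0.02 m), for 0.1 s.
At the end, for the whole second after the job is handed in: Block held still, upright within 0.15 rad, off the fixture, its underside 40 to 95 mm above its slot floor (cheek tops: 38 mm), within 30 mm of the bay; both cheeks back over 2.5 mm; test piece in the pocket within 5 mm, 2.5 mm in height, flat within 0.06 and square within 0.15 rad (x of test_piece in the frame of pocket between -0.005 and 0.005 m and y of test_piece in the frame of pocket between -0.005 and 0.005 m and z of test_piece in the frame of pocket below 0.0025 m and angle between test_piece's own z axis and vertical below 0.06 rad and angle between the x axis of test_piece and the x axis of fixture, either way round below 0.15 rad and value of joint each of cheek_left, cheek_right above 0.0025 m and z of setting_block in the frame of bay between 0.04 and 0.095 m and horizontal distance between setting_block and bay below 0.03 m and angle between setting_block's own z axis and vertical below 0.15 rad and contact force between the fingers and setting_block above 1 N and contact force between setting_block and fixture below 0.05 N and linear speed of setting_block below 0.02 m/s); the arm keeps its last pose, push and grip.
It fails at once if the brown stone is pushed more than 30 mm from its place (distance of stone from where it was at the start of the episode above 0.03 m).
It fails at once if the round stone is pushed more than 30 mm from its place (distance of round_stone from where it was at the start of the episode above 0.03 m).
It fails at once if the screwdriver is pushed more than 30 mm from its place (distance of driver from where it was at the start of the episode above 0.03 m).
It also fails if it takes over 58 s, if anything falls off the work surface, if the arm or the gripper's body presses on something with over 40 N, if the wrist force passes 120 N, or if a joint passes its speed limit or range.

## Working session

There is one attempt and no reset: what is moved stays moved. The work goes in short steps, Python scripts to look and compute and a shell command to move; the robot and the scene stay as the last step left them, time stands still between calls to the robot, and variables do not carry over. Pictures are saved under pics/ and viewed, about 8 in all and at most 12, crops included, and the job is handed in when it is done.

```bash
mkdir -p pics
python3 - <<'E'
from bench import bot
import cv2,json,numpy as np
for n in("scene","side"):
    c=bot.read_camera(n); cv2.imwrite(f"pics/{n}0.png",c["img"][:,:,::-1]); 
    np.savez(f"{n}0.npz",**c); print(n,c["fx"],c["cx"],c["cy"],-np.array(c["R"]).T@c["t"])
print(bot.read_state())
E
```

```text
scene 502.43548398014747 316.0625530195732 231.24592800881882 [ 1.32951431 -0.53318183  0.79393552]
side 558.248587364398 326.403011841545 238.29301769421872 [-0.48547777 -0.46955721  0.55933412]
{'clock': 0.1, 'q': array([-1.20677961e+00,  1.16441920e-01,  1.44217007e+00,  1.10115240e-06,
        1.58400565e+00, -3.77806072e-02]), 'qvel': array([-0.0020658 , -0.00207391, -0.00154022,  0.0012654 , -0.00043725,
       -0.00046568]), 'effort': array([ 8.60553737e-04, -7.22892880e+01, -6.23867083e+01,  7.80124194e-02,
        2.27019290e-02, -6.06514868e-05]), 'tcp_pos': array([ 0.26392027, -0.62108811,  0.228994  ]), 'eef_rot': array([-2.99174917e-04,  8.33988252e-01, -5.51781962e-01, -4.16107259e-04]), 'ft_force': array([0.40528224, 0.0490109 , 0.13634923]), 'wrist_torque': array([ 0.00693748,  0.01120404, -0.01676555]), 'grip_width': 0.09288691391341593}
```

View pics/scene0.png

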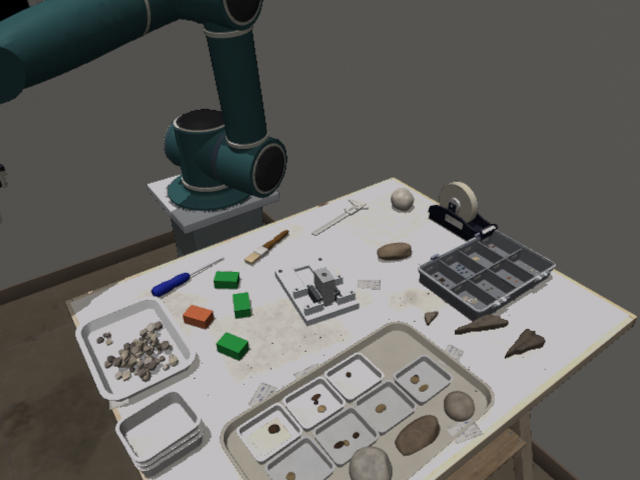

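View pics/side0.png

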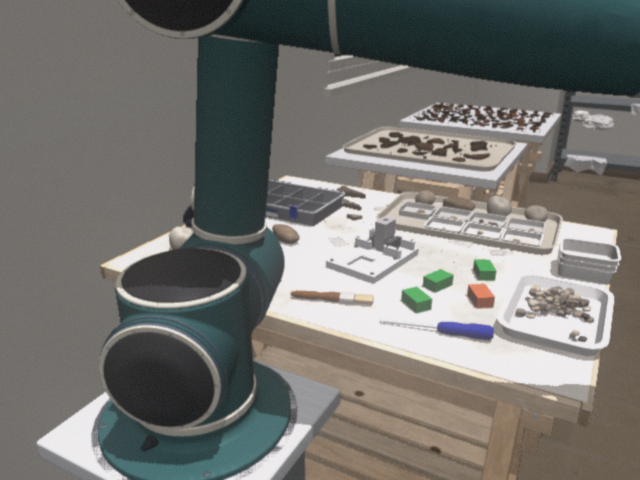

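Candidates with the test piece's shape in the scene view are green at (227,280), (242,305) and (232,346), and orange-red at (198,317). Only the orange-red one fits terracotta. The side view shows it at (481,295). The fixture is at about (318,290), with the pocket on the robot side. Next is a close crop to check that choice.

```bash
cat > h.py <<'E'
import numpy as np, cv2
def ray(c,u,v,z):
    R=np.array(c["R"]);t=np.array(c["t"]);o=-R.T@t
    d=R.T@np.array([(u-c["cx"])/c["fx"],(v-c["cy"])/c["fy"],1]); return (o+d*(z-o[2])/d[2])
def proj(c,X):
    p=np.array(c["R"])@X+np.array(c["t"]); return c["fx"]*p[0]/p[2]+c["cx"],c["fy"]*p[1]/p[2]+c["cy"]
def red(img,lo=(0,110,60),hi=(14,255,255)):
    h=cv2.cvtColor(img,cv2.COLOR_RGB2HSV); return cv2.inRange(h,lo,hi)
E
python3 - <<'E'
from h import *
for n,box in(("scene",(170,290,230,340)),("side",(455,275,510,320))):
    c=np.load(n+"0.npz"); im=c["img"]; m=red(im); k=np.zeros_like(m); x0,y0,x1,y1=box;k[y0:y1,x0:x1]=m[y0:y1,x0:x1]
    print(n,cv2.countNonZero(k))
    top=cv2.inRange(cv2.cvtColor(im,cv2.COLOR_RGB2HSV)[:,:,2],0,255)
    P=np.argwhere(k)[:,::-1]
    hull=cv2.convexHull(P.astype(np.float32))[:,0]
    print(cv2.approxPolyDP(hull.reshape(-1,1,2),2,True)[:,0].tolist())
    V=im[:,:,0][k>0]; print(np.percentile(V,[5,25,50,75,95]), ray(c,*P.mean(0),.013))
c=np.load("scene0.npz")["img"]
a=cv2.resize(c[250:330,265:365],(800,640),interpolation=3)[:440]
b=cv2.resize(c[250:330,175:275],(400,320),interpolation=3)
d=np.load("side0.npz")["img"]
e=cv2.resize(d[210:290,320:420],(800,640),interpolation=3)
full=cv2.resize(c[250:330,265:365],(500,400),interpolation=3)
W=np.zeros((600,800,3),np.uint8); W[:360,:450]=cv2.resize(c[250:330,265:365],(450,360),interpolation=3); W[:280,450:]=cv2.resize(d[210:290,320:420],(350,280),interpolation=3); W[360:600,:300]=cv2.resize(c[250:330,175:275],(300,240),interpolation=3); W[360:600,450:750]=cv2.resize(d[250:330,400:500],(300,240),interpolation=3)
cv2.imwrite("pics/crop1.png",W[:,:,::-1])
E
```

```text
scene 445
[[212.0, 320.0], [205.0, 328.0], [185.0, 322.0], [183.0, 314.0], [192.0, 305.0], [212.0, 311.0]]
[ 81.  84. 178. 181. 182.] [ 0.52191786 -0.28580278  0.013     ]
side 232
[[493.0, 296.0], [479.0, 298.0], [469.0, 285.0], [482.0, 284.0]]
[157.1  220.   225.   226.   227.45] [ 0.54776388 -0.27926994  0.013     ]
```

View pics/crop1.png

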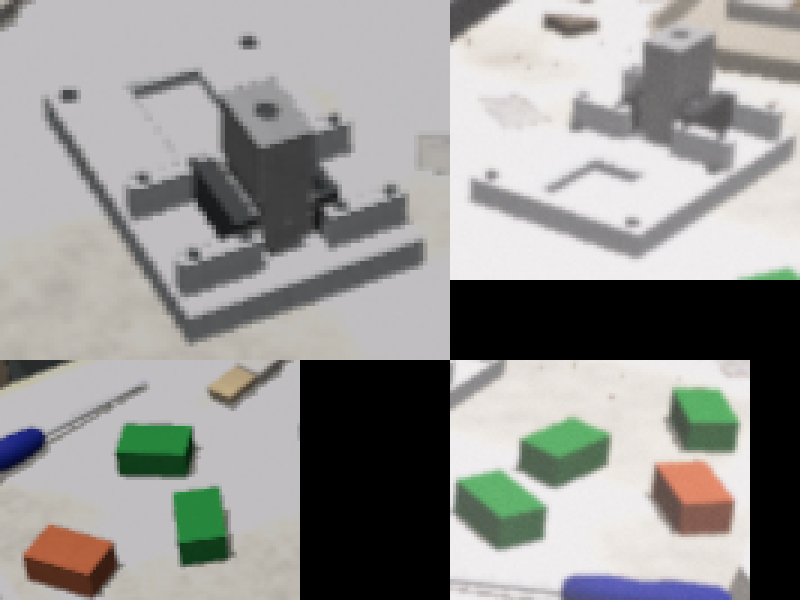

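The crop confirms that the only terracotta piece is the orange one at scene (198,317); the others are green. The fixture top corners in the scene view are about (275,272), (306,321) and (359,303). The pocket is on the near-robot half and the block is in the far half.

Run:
```python
from h import *
S=np.load("scene0.npz");D=np.load("side0.npz")
A,B,C=[ray(S,*p,.018) for p in((275,271.8),(306.1,321.1),(359.2,303.3))]
a,b,c_=[ray(D,*p,.018) for p in((326.3,261.4),(373.4,277.4),(418.6,250))]
f=lambda v:(np.linalg.norm(v).round(4),np.degrees(np.arctan2(v[1],v[0])).round(2))
print("scene",A,B,C,f(B-A),f(C-B),"ctr",(A+C)/2)
print("side",a,b,c_,f(a-b),f(c_-b),"ctr",(a+c_)/2)
for n,c,lo,box in(("scene",S,130,(170,290,230,340)),("side",D,195,(455,275,510,320))):
    im=c["img"]; m=red(im)&cv2.inRange(im[:,:,0],lo,255); k=np.zeros_like(m);x0,y0,x1,y1=box;k[y0:y1,x0:x1]=m[y0:y1,x0:x1]
    P=np.argwhere(k)[:,::-1]
    W=np.array([ray(c,*p,.026)[:2] for p in P])
    r=cv2.minAreaRect((W*1000).astype(np.float32)); print(n,len(P),W.mean(0),r)
```

```text
scene [ 0.49677053 -0.06901595  0.018     ] [ 0.67877793 -0.10200526  0.018     ] [0.70206492 0.0265735  0.018     ] (np.float64(0.185), np.float64(-10.27)) (np.float64(0.1307), np.float64(79.73)) ctr [ 0.59941773 -0.02122122  0.018     ]
side [0.51313465 0.05881693 0.018     ] [ 0.49140545 -0.06552074  0.018     ] [ 0.67079737 -0.10275003  0.018     ] (np.float64(0.1262), np.float64(80.09)) (np.float64(0.1832), np.float64(-11.72)) ctr [ 0.59196601 -0.02196655  0.018     ]
scene 284 [ 0.52689383 -0.28502429] ((526.7537231445312, -285.0165100097656), (54.35423278808594, 34.817893981933594), 33.58342361450195)
side 202 [ 0.52572438 -0.28316656] ((526.6516723632812, -282.8822937011719), (52.732688903808594, 31.79486656188965), 33.804683685302734)
```

Fixture centre is about (0.596,-0.0215) with yaw about -10.7°; the measured sizes match the ones given. The test piece is at (0.527,-0.284) with its long axis at about 33.6°. Moving above it.

```bash
python3 -m crank '[[[26,34,-8],[0,0,1]],[[26,34,-8],[0,0,1]],[[26,34,-8],[0,0,1]],[[26,34,-8],[0,0,1]],[[26,34,-8],[0,0,1]],[[26,34,-8],[0,0,1]],[[26,34,-8],[0,0,1]],[[26,34,-8],[0,0,1]],[[26,34,-8],[0,0,1]],[[28,32,-8],[0,0,1]],[[0,0,0],[0,0,0]],[[0,0,0],[0,0,0]]]' 60
python3 - <<'E'
from bench import bot
from h import *
c=bot.read_camera("wrist"); cv2.imwrite("pics/w1.png",c["img"][:,:,::-1]); np.savez("w1.npz",**c)
print(c["fx"],c["cx"],c["cy"],c["R"],-np.array(c["R"]).T@c["t"]); s=bot.read_state(); print(s["tcp_pos"],s["eef_rot"],s["q"])
E
```

```text
clock: 1.3
tcp_pos: [0.5262, -0.2826, 0.1492]
eef_rot: [0.0, 0.879, -0.476, -0.0]
ft_force: [-0.8, -0.5, 0.8]
grip_width: 0.0559
371.64829954431775 318.1818197876883 236.7478885594448 [[ 0.54595286 -0.83781447 -0.00154748]
 [-0.79974438 -0.52169358  0.29706015]
 [-0.24968861 -0.16094325 -0.95485751]] [ 0.59627389 -0.23738152  0.30358317]
[ 0.52580041 -0.28336403  0.14951623] [ 1.25598573e-04  8.78992476e-01 -4.76835589e-01 -1.81703825e-04] [-5.36872074e-01 -1.93881233e-02  1.71227758e+00 -2.67444813e-04
  1.44905632e+00  4.57262755e-01]
```

View pics/w1.png

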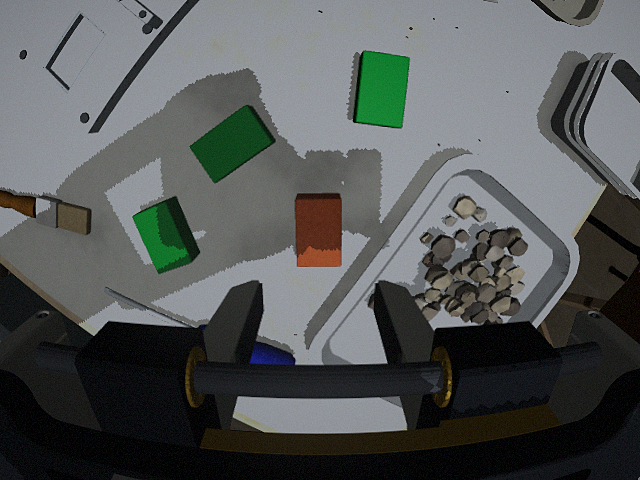

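The wrist view shows the terracotta piece at (318,230), square to the jaws (along image x). The pebble tray's side wall is close by on the right, running from about (307,345) to (470,152). The fixture pocket is at about (75,50).

```bash
cat >> h.py <<'E'
def fray(c,u,v,z):
    R=np.array(c["R"]);t=np.array(c["t"]);o=-R.T@t
    a=np.array([u-c["cx"],v-c["cy"]]);r=np.hypot(*a);th=r/c["fx"]
    d=R.T@np.r_[np.sin(th)*a/max(r,1e-9),np.cos(th)]; return o+d*(z-o[2])/d[2]
def hand(s):  # yaw of jaw axis, deg
    from scipy.spatial.transform import Rotation as Ro
    q=s["eef_rot"]; return Ro.from_quat([q[1],q[2],q[3],q[0]]).as_matrix()
def loc(s,X):  # world -> along jaw, across (tool y), relative to tcp
    return hand(s).T@(np.array(X)-s["tcp_pos"])
E
python3 - <<'E'
from bench import bot
from h import *
c=dict(np.load("w1.npz")); im=c["img"]; s=bot.read_state()
m=red(im,(0,120,30)); k=np.zeros_like(m);k[185:275,285:355]=m[185:275,285:355]
P=np.argwhere(k)[:,::-1]; r=im[:,:,0][k>0]; print(np.percentile(r,[5,20,40,60,80,95]))
for z in(.026,):
    for thr in(0,):
        W=np.array([fray(c,*p,z)[:2] for p in P]); q=cv2.minAreaRect((W*1000).astype(np.float32)); print(len(P),q)
print("jaw", np.degrees(np.arctan2(*hand(s)[[1,0],0])))
for z in(0,.03):
  for p in((307,345),(340,300),(380,240),(400,215),(342,230),(295,230)): print(z,p,(1000*loc(s,fray(c,*p,z))).round(0))
E
```

```text
[ 43.35  85.    88.    92.   143.6  156.  ]
3228 ((527.5216064453125, -281.47186279296875), (58.85655975341797, 34.93638229370117), 33.554988861083984)
jaw -56.957868664584645
0 (307, 345) [-11. 120. 150.]
0 (340, 300) [ 20.  71. 150.]
0 (380, 240) [ 53.  13. 150.]
0 (400, 215) [ 69.  -9. 149.]
0 (342, 230) [ 20.   4. 150.]
0 (295, 230) [-20.   4. 150.]
0.03 (307, 345) [-10. 100. 120.]
0.03 (340, 300) [ 18.  55. 120.]
0.03 (380, 240) [ 48.   4. 120.]
0.03 (400, 215) [ 63. -17. 119.]
0.03 (342, 230) [ 18.  -5. 120.]
0.03 (295, 230) [-18.  -4. 120.]
```

```bash
python3 -m crank '[[[1,0,0],[0,0,0.5]],[[0,0,-30],[0,0,0]],[[0,0,-40],[0,0,0]],[[0,0,-40],[0,0,0]],[[0,0,-15],[0,0,0]],[[0,0,0],[0,0,0]],[[0,0,0],[0,0,0]]]' 50
python3 -m crank '[[[0,0,0],[0,0,0]],[[0,0,0],[0,0,0]],[[0,0,0],[0,0,0]],[[0,0,0],[0,0,0]],[[0,0,0],[0,0,0]]]' 20
```

```text
clock: 2.05
tcp_pos: [0.5275, -0.2841, 0.0264]
eef_rot: [0.0, 0.881, -0.473, 0.001]
ft_force: [0.1, -1.1, 0.9]
grip_width: 0.0464
clock: 2.55
tcp_pos: [0.5278, -0.2838, 0.0266]
eef_rot: [0.0, 0.881, -0.473, 0.001]
ft_force: [-1.2, 0.3, 8.3]
grip_width: 0.0356
```

```bash
python3 -m crank '[[[0,0,25],[0,0,0]],[[0,0,40],[0,0,0]],[[0,0,45],[0,0,0]],[[-6,40,0],[0,0,-6]],[[-6,40,0],[0,0,-6]],[[-6,40,0],[0,0,-6]],[[-6,40,0],[0,0,-6]],[[-6,40,0],[0,0,-6]],[[-6,40,0],[0,0,-7]],[[-8,44,0],[0,0,-7]],[[0,0,0],[0,0,0]],[[0,0,0],[0,0,0]]]'
python3 - <<'E'
from bench import bot
from h import *
c=bot.read_camera("wrist"); cv2.imwrite("pics/w2.png",c["img"][:,:,::-1]); np.savez("w2.npz",**c)
s=bot.read_state(); print(s["tcp_pos"],np.degrees(np.arctan2(*hand(s)[[1,0],0])),s["grip_width"],s["q"])
E
```

```text
clock: 3.75
tcp_pos: [0.4831, 0.0014, 0.1355]
eef_rot: [0.0, -0.641, 0.768, -0.001]
ft_force: [-0.2, 0.7, -0.6]
grip_width: 0.0354
[0.48318593 0.00062598 0.13529051] -100.33342571874842 0.035842085302284055 [-5.13397429e-02 -2.73786743e-01  1.96204067e+00 -2.73390098e-04
  1.45222841e+00  1.69984100e+00]
```

View pics/w2.png

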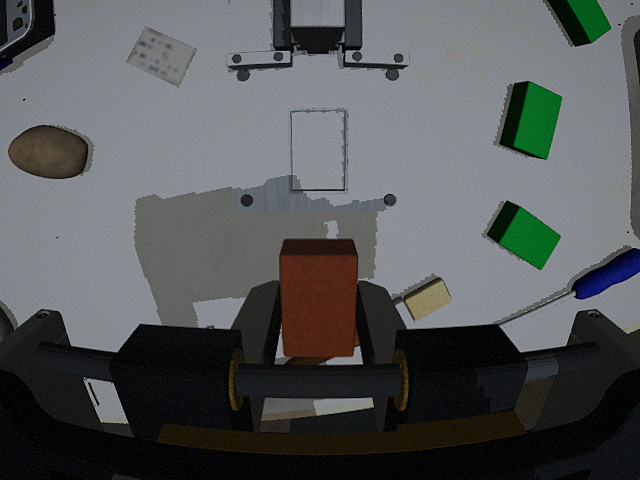

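The wrist view shows the pocket outline with corners (291,110), (347,110), (347,190) and (291,190). The held piece is square in the jaws, its top face running from (281,252) to (357,356).

Run:
```python
from bench import bot
from h import *
c=dict(np.load("w2.npz")); im=c["img"]; s=bot.read_state(); T=s["tcp_pos"]
g=cv2.GaussianBlur(im[:,:,1],(3,3),0).astype(int)
for v in(130,150,170): print(v,[int(u) for u in range(283,356) if g[v,u]<g[v,u-4]-6 and g[v,u]<g[v,u+4]-6])
for u in(305,320,335): print(u,[v for v in range(100,200) if g[v,u]<g[v-4,u]-6 and g[v,u]<g[v+4,u]-6])
K=np.array([fray(c,*p,.018)[:2]*1000 for p in((291,110.5),(347,110.5),(347,190),(291,190))],np.float32)
print("pocket",cv2.minAreaRect(K),K.mean(0))
m=red(im,(0,120,30)); m[:200]=0; m[:,:260]=0;m[:,380:]=0
for v in(252,256,280,310): print(v,np.where(m[v])[0][[0,-1]])
print("col320",np.where(m[:,320])[0][[0,-1]], im[236:260,320,0])
zt=T[2]-.0006
E_=np.array([fray(c,*p,zt)[:2]*1000 for p in((280.5,252),(357,252),(357,356),(280,357))],np.float32)
print("piece",cv2.minAreaRect(E_),E_.mean(0),"tcp",T*1000)
print("sep front edge",(E_[0]+E_[1])/2, E_.tolist())
```

```text
130 [290, 291, 292, 343, 344, 345, 346]
150 [289, 290, 291, 292, 343, 344, 345, 346]
170 [290, 291, 292, 293, 343, 344, 345, 346]
305 [109, 110, 111, 112, 189, 190]
320 [109, 110, 111, 188, 189, 190, 191]
335 [109, 110, 111, 188, 189, 190, 191]
pocket ((546.7283935546875, -10.596441268920898), (41.596107482910156, 58.799896240234375), 79.71756744384766) [546.72754  -10.599284]
252 [281 356]
256 [280 357]
280 [280 356]
310 [281 355]
col320 [240 446] [97 99 77 51 34 30 30 37 35 33 32 35 37 37 40 34 32 36 41 70 76 84 83 90]
piece ((483.05096435546875, 1.7789039611816406), (39.11753463745117, 56.84423065185547), 80.66690063476562) [482.825       1.2740579] tcp [483.18592983   0.62598452 135.29050811]
sep front edge [510.64496    -3.8401098] [[513.6845092773438, 12.914621353149414], [507.6054382324219, -20.59484100341797], [451.8331604003906, -12.911627769470215], [458.177001953125, 25.688077926635742]]
```

```bash
python3 -m crank '[[[32,-6,0],[0,0,0]],[[32,-5,0],[0,0,0]],[[0,0,-40],[0,0,0]],[[0,0,-35],[0,0,0]],[[0,0,0],[0,0,0]],[[0,0,0],[0,0,0]]]'
python3 - <<'E'
from bench import bot
from h import *
c=bot.read_camera("wrist"); cv2.imwrite("pics/w3.png",c["img"][130:430,120:520,::-1].repeat(2,0).repeat(2,1)); np.savez("w3.npz",**c)
s=bot.read_state(); print(s["tcp_pos"],s["ft_force"])
E
```

```text
clock: 4.4
tcp_pos: [0.5471, -0.0112, 0.0604]
eef_rot: [-0.0, -0.639, 0.769, 0.0]
ft_force: [-0.3, 0.3, -0.1]
grip_width: 0.0355
[ 0.54773263 -0.01103803  0.06152522] [-0.07706361 -0.26427873 -0.3610094 ]
```

View pics/w3.png

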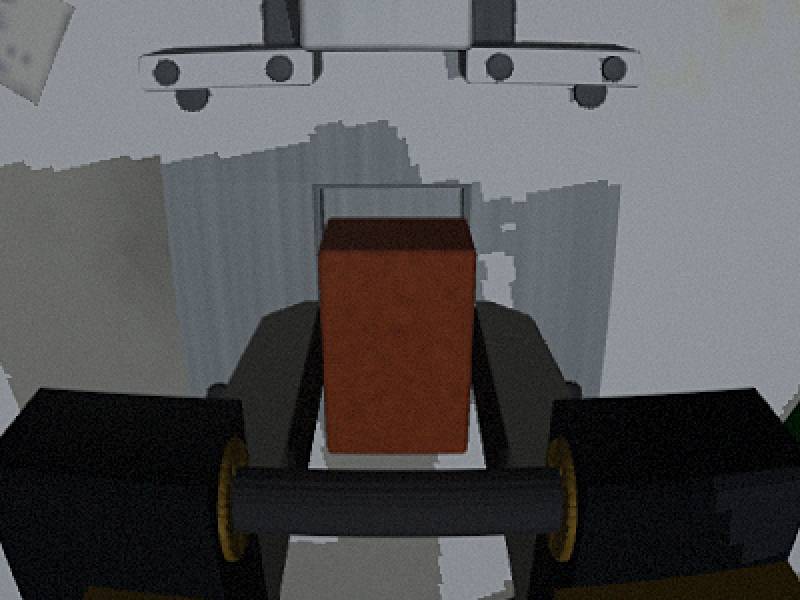

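The pocket's far edge is at crop row 185, with walls at columns 314 and 470. The piece's lower front edge runs from (330,219) to (467,219), slightly right of centre.

Run:
```python
from h import *
from bench import bot
c=dict(np.load("w3.npz")); s=bot.read_state(); zb=s["tcp_pos"][2]-.0266
F=lambda u,v,z:(1000*loc(s,fray(c,u/2+120,v/2+130,z))).round(1)[:2]
print("pocket far corners",F(314.5,185,.018),F(470,185,.018))
print("piece front bottom",F(329,219,zb),F(467,219,zb)," top",F(321,250,zb+.026),F(474.5,250,zb+.026),"back top",F(327,453,zb+.026),F(467,453,zb+.026)); print(hand(s)[:,:2].round(3))
```

```text
pocket far corners [-22.3 -29.8] [ 20.5 -29.8]
piece front bottom [-16.9 -25.5] [ 18.3 -25.4]  top [-16.4 -26.6] [ 17.6 -26.6] back top [-17.2  28.1] [18.  28.1]
[[-0.182 -0.983]
 [-0.983  0.182]
 [-0.    -0.002]]
```

```bash
python3 -m crank '[[[1.2,1.2,-5],[0,0,0]],[[0,0,-7],[0,0,0]],[[0,0,-5],[0,0,0]],[[0,0,0],[0,0,0]]]';  python3 -m crank '[[[0,0,-4],[0,0,0]],[[0,0,-3],[0,0,0]],[[0,0,0],[0,0,0]],[[0,0,0],[0,0,0]]]'
```

```text
clock: 4.85
tcp_pos: [0.5478, -0.009, 0.042]
eef_rot: [-0.0, -0.64, 0.769, 0.0]
ft_force: [0.2, 0.4, -0.5]
grip_width: 0.0357
clock: 5.25
tcp_pos: [0.5482, -0.0091, 0.0356]
eef_rot: [-0.0, -0.64, 0.769, 0.0]
ft_force: [0.6, -0.4, -1.5]
grip_width: 0.0358
```

Piece bottom is at about 9 mm with no contact force, so it is inside the pocket. I'll touch down, release and lift off.

```bash
python3 -m crank '[[[0,0,-1.5],[0,0,0]],[[0,0,0],[0,0,0]],[[0,0,0],[0,0,0]]]';  python3 -m crank '[[[0,0,0],[0,0,0]],[[0,0,0],[0,0,0]],[[0,0,0],[0,0,0]],[[0,0,0],[0,0,0]]]' 52; python3 -m crank '[[[0,0,15],[0,0,0]],[[0,0,35],[0,0,0]],[[-10,2,45],[0,0,0]],[[-30,5,30],[0,0,0]],[[0,0,0],[0,0,0]],[[0,0,0],[0,0,0]]]'
python3 - <<'E'
from bench import bot
from h import *
c=bot.read_camera("wrist"); cv2.imwrite("pics/w4.png",c["img"][0:300,120:520,::-1].repeat(2,0).repeat(2,1)); np.savez("w4.npz",**c)
s=bot.read_state(); print(s["tcp_pos"],s["ft_force"])
E
```

```text
clock: 5.55
tcp_pos: [0.5484, -0.009, 0.0346]
eef_rot: [0.0, -0.64, 0.769, -0.0]
ft_force: [-1.9, 0.6, 5.1]
grip_width: 0.0354
clock: 5.95
tcp_pos: [0.5481, -0.0091, 0.034]
eef_rot: [-0.0, -0.64, 0.769, 0.0]
ft_force: [-0.8, 0.2, -0.4]
grip_width: 0.0485
clock: 6.55
tcp_pos: [0.5083, -0.002, 0.1607]
eef_rot: [0.001, -0.64, 0.769, -0.001]
ft_force: [0.4, 0.3, -0.1]
grip_width: 0.0484
[ 0.50821534 -0.00206446  0.15929489] [-0.16855249 -0.0347105  -0.87786134]
```

View pics/w4.png

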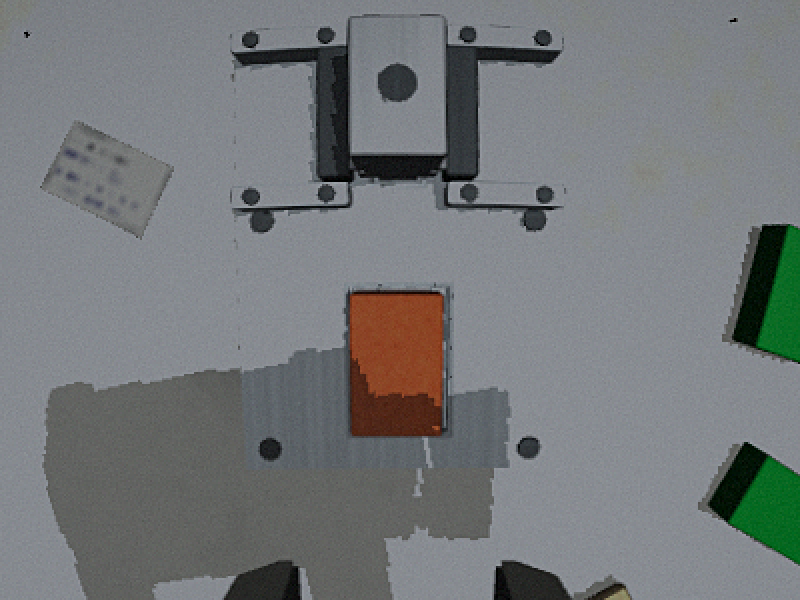

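The piece sits flat and square in the pocket, top face (350,292)–(443,435) in the crop, hugging the left wall. The block head's top face is (349,16)–(446,154), with its centre near (398,85). Next I measure both.

Run:
```python
from h import *
from bench import bot
c=dict(np.load("w4.npz")); s=bot.read_state(); T=s["tcp_pos"]*1000
F=lambda u,v,z:1000*fray(c,u/2+120,v/2,z)[:2]
def rect(pts,z):
    K=np.array([F(*p,z) for p in pts],np.float32); print(K.mean(0),cv2.minAreaRect(K)); return K.mean(0)
h=rect([(349,16),(446,16),(446,154),(349,154)],.088)
p=rect([(350,292),(443,292),(443,435),(350,435)],.034)
k=rect([(348,287),(450,287),(448,435),(348,435)],.018)
print("hole",F(398,83,.088),"tcp",T,"d",h-T[:2],"jaw",np.degrees(np.arctan2(*hand(s)[[1,0],0])), np.linalg.norm(h-p))
```

```text
[641.4706  -26.92089] ((641.468994140625, -26.92481231689453), (29.327198028564453, 44.61039733886719), 79.5084457397461)
[547.5963    -9.139739] ((547.600830078125, -9.129667282104492), (36.340606689453125, 55.64593505859375), 79.52601623535156)
[546.035     -9.648447] ((546.071533203125, -9.447164535522461), (41.306190490722656, 60.83269119262695), 79.5371322631836)
hole [641.44585626 -27.0677989 ] tcp [508.21534096  -2.06445586 159.2948929 ] d [133.2552401  -24.85643495] jaw -100.47509913910773 95.54343
```

```bash
python3 -m crank '[[[34,-6,0],[0,0,0]],[[45,-9,0],[0,0,0]],[[45,-9,0],[0,0,0]],[[9,-1,0],[0,0,0]],[[0,0,-35],[0,0,0]],[[0,0,-36],[0,0,0]],[[0,0,-20],[0,0,0]],[[0,0,0],[0,0,0]],[[0,0,0],[0,0,0]]]'
python3 -m crank '[[[0,0,0],[0,0,0]],[[0,0,0],[0,0,0]],[[0,0,0],[0,0,0]],[[0,0,0],[0,0,0]],[[0,0,0],[0,0,0]]]' 20
```

```text
clock: 7.5
tcp_pos: [0.641, -0.027, 0.068]
eef_rot: [-0.0, -0.64, 0.769, 0.0]
ft_force: [0.9, -0.5, 1.5]
grip_width: 0.0483
clock: 8.0
tcp_pos: [0.6416, -0.0271, 0.0693]
eef_rot: [0.001, -0.64, 0.769, -0.001]
ft_force: [-0.7, -0.1, 5.8]
grip_width: 0.03
```

```bash
python3 -m crank '[[[0.4,2,0.3],[-2,0.4,0]],[[0.4,2,0.2],[-2,0.4,0]],[[0.3,1.9,0],[-2,0.4,0]],[[0,0,0],[0,0,0]]]'
python3 -m crank '[[[0.3,1.9,0],[-2,0.4,0]],[[0.3,1.8,0],[-2,0.4,0]],[[0.3,1.8,-0.2],[-2,0.4,0]],[[0,0,0],[0,0,0]],[[0,0,0],[0,0,0]]]'
python3 - <<'E'
from bench import bot
from h import *
s=bot.read_state(); print(np.degrees(np.arccos(-hand(s)[2,2])),s["wrist_torque"],s["ft_force"])
E
```

```text
clock: 8.4
tcp_pos: [0.6426, -0.0217, 0.0696]
eef_rot: [-0.042, -0.639, 0.767, -0.035]
ft_force: [-0.9, -7.5, 5.8]
grip_width: 0.0296
clock: 8.9
tcp_pos: [0.6437, -0.0159, 0.0694]
eef_rot: [-0.083, -0.636, 0.764, -0.068]
ft_force: [0.3, -2.4, 4.6]
grip_width: 0.0298
12.284758141132524 [-0.50700003 -0.06630437  0.01261523] [ 0.32959097 -2.39865729  4.55062668]
```

```bash
python3 -m crank '[[[-0.3,-1.8,0.2],[2,-0.4,0]],[[-0.3,-1.8,0],[2,-0.4,0]],[[-0.3,-1.9,0],[2,-0.4,0]],[[-0.3,-1.9,0],[2,-0.4,0]],[[-0.4,-2,-0.2],[2,-0.4,0]],[[-0.4,-2,-0.3],[2,-0.4,0]],[[0,0,0],[0,0,0]]]'
python3 -m crank '[[[-0.4,-2,0.3],[2,-0.4,0]],[[-0.4,-2,0.2],[2,-0.4,0]],[[-0.3,-1.9,0],[2,-0.4,0]],[[-0.3,-1.9,0],[2,-0.4,0]],[[-0.3,-1.8,0],[2,-0.4,0]],[[-0.3,-1.8,-0.2],[2,-0.4,0]],[[0,0,0],[0,0,0]],[[0,0,0],[0,0,0]]]'
python3 - <<'E'
from bench import bot
from h import *
s=bot.read_state(); print(np.degrees(np.arccos(-hand(s)[2,2])),s["wrist_torque"],s["ft_force"])
c=bot.read_camera("scene"); x=c["img"][245:325,265:365]
d=bot.read_camera("wrist"); w=d["img"][130:430,160:480]
W=np.zeros((600,800,3),np.uint8); W[:320,:400]=cv2.resize(x,(400,320),interpolation=2); W[:375,400:]=cv2.resize(w,(400,375),interpolation=2)
cv2.imwrite("pics/l.png",W[:380,:,::-1]); np.savez("w5.npz",**d)
E
```

```text
clock: 9.6
tcp_pos: [0.6415, -0.0275, 0.0692]
eef_rot: [0.001, -0.639, 0.769, 0.0]
ft_force: [-0.4, 2.3, 5.9]
grip_width: 0.0297
clock: 10.4
tcp_pos: [0.6396, -0.038, 0.0693]
eef_rot: [0.084, -0.636, 0.764, 0.067]
ft_force: [0.0, 4.8, 4.8]
grip_width: 0.0299
12.340709264320754 [ 1.04180467 -0.05821776  0.02837111] [0.04999887 4.75498503 4.81814557]
```

View pics/l.png

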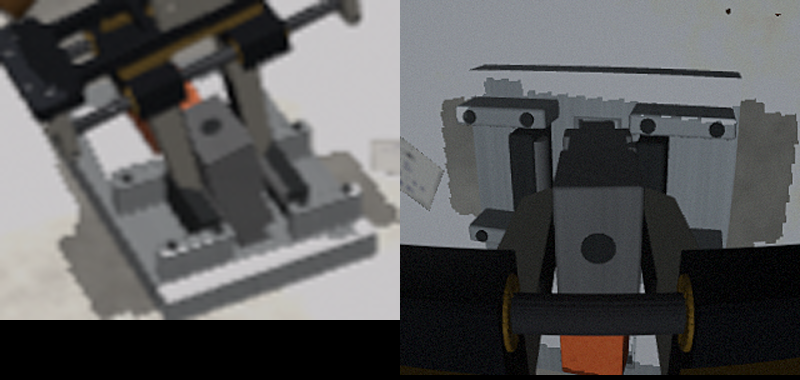

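The block leans clearly to the -y side in the scene view, still down in its bay. In the wrist view the left cheek, at about (530,170), now has a gap to the block. I'll bring it upright and measure the cheeks before lifting.

```bash
python3 -m crank '[[[0.3,1.8,0.2],[-2,0.4,0]],[[0.3,1.8,0],[-2,0.4,0]],[[0.3,1.9,0],[-2,0.4,0]],[[0.3,1.9,0],[-2,0.4,0]],[[0.4,2,-0.2],[-2,0.4,0]],[[0.4,2,-0.3],[-2,0.4,0]],[[0,0,0],[0,0,0]],[[0,0,0],[0,0,0]]]'
python3 - <<'E'
from bench import bot
from h import *
d=bot.read_camera("wrist"); np.savez("w6.npz",**d); s=bot.read_state();print(s["ft_force"])
cv2.imwrite("pics/w6.png",cv2.resize(d["img"][160:340,220:420],(800,720),interpolation=2)[:600,:,::-1])
E
```

```text
clock: 11.3
tcp_pos: [0.6418, -0.0264, 0.0692]
eef_rot: [0.001, -0.64, 0.769, -0.0]
ft_force: [1.2, 4.2, 7.8]
grip_width: 0.03
[0.4444825  4.91510843 6.29971474]
```

View pics/w6.png

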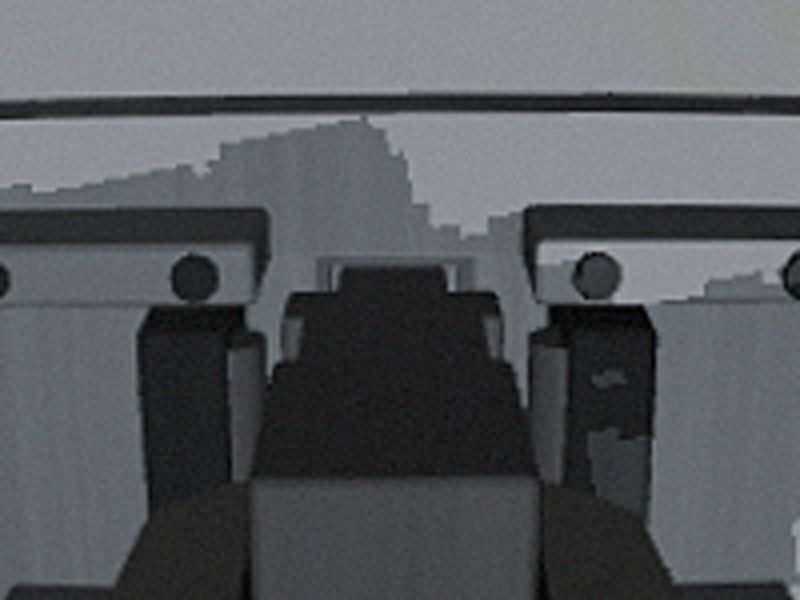

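The view shows the upright block's end profile centred in the slot. Both cheeks stand clear of the grooves: outer edges at columns 139 and 656, noses at 266 and 530. I'll compare these with the earlier view.

Run:
```python
from h import *
a=dict(np.load("w4.npz"));b=dict(np.load("w6.npz")); yh=np.array([np.sin(.1827),np.cos(.1827)])
A=[1000*yh@fray(a,u/2+120,v/2,.046)[:2] for u,v in((317,110),(478,110))]
B=[1000*yh@fray(b,u/4+220,v/4+160,.046)[:2] for u,v in((139,340),(656,340))]
A2=[1000*yh@fray(a,u/2+120,v/2,.018)[:2] for u,v in((234,62),(234,62))]
print(A,B,"travel L,R",B[0]-A[0],A[1]-B[1],"sum",B[0]-B[1]-(A[0]-A[1]))
# rail inner-hole reference (z=.040) same rails far end
r=lambda c,f,pts:[1000*yh@fray(c,*f(*p),.040)[:2] for p in pts]
print(r(a,lambda u,v:(u/2+120,v/2),((325,35),(468,34))), r(b,lambda u,v:(u/4+220,v/4+160),((195,277),(597,275))))
```

```text
[np.float64(118.72553087775685), np.float64(61.436082748912845)] [np.float64(123.01970023247152), np.float64(57.14182366568745)] travel L,R 4.294169354714668 4.294259083225398 sum 8.58842843794006
[np.float64(116.58320407737435), np.float64(64.2748367535894)] [np.float64(116.30184566090941), np.float64(64.26802140127208)]
```

Both cheeks have travelled about 4.3 mm (expected 4.4), with the rail reference agreeing within 0.3 mm. Lifting now.

```bash
python3 -m crank '[[[0,0,3],[0,0,0]],[[0,0,5],[0,0,0]],[[0,0,4],[0,0,0]],[[0,0,0],[0,0,0]]]'
python3 -m crank '[[[0,0,8],[0,0,0]],[[0,0,12],[0,0,0]],[[0,0,12],[0,0,0]],[[0,0,12],[0,0,0]],[[0,0,7],[0,0,0]],[[0,0,0],[0,0,0]],[[0,0,0],[0,0,0]],[[0,0,0],[0,0,0]],[[0,0,0],[0,0,0]]]'
python3 - <<'E'
from bench import bot
from h import *
c=bot.read_camera("scene")["img"][225:325,255:380]; x=bot.read_camera("side")["img"][190:290,310:435]
cv2.imwrite("pics/end.png",np.hstack([cv2.resize(i,(400,320),interpolation=2) for i in(c,x)])[:,:,::-1]); s=bot.read_state(); print(s["qvel"],s["ft_force"],s["grip_width"])
E
```

```text
clock: 11.75
tcp_pos: [0.6413, -0.0272, 0.0808]
eef_rot: [0.0, -0.64, 0.769, -0.0]
ft_force: [0.2, 0.8, -2.7]
grip_width: 0.0296
clock: 12.65
tcp_pos: [0.6409, -0.027, 0.1305]
eef_rot: [-0.0, -0.64, 0.769, 0.0]
ft_force: [-0.4, 0.4, -3.7]
grip_width: 0.0299
[-0.002712   -0.00097657 -0.00115269  0.00104689  0.00022073  0.00212649] [-0.46228746  0.17030987 -4.22955104] 0.030006568492796558
```

View pics/end.png

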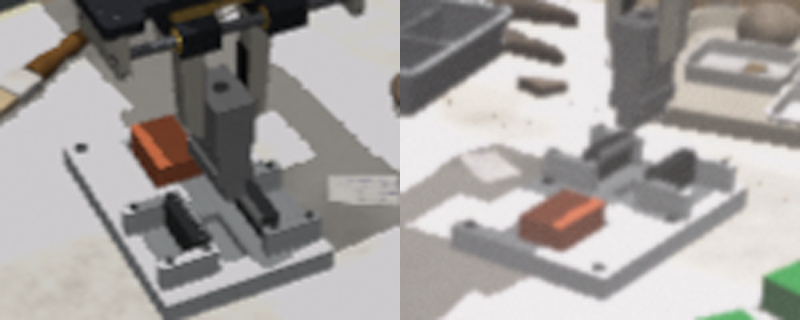

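Both views show the block upright and clear above its bay, the cheeks apart and the piece seated. The lift is 61 mm and the carried load of about 4 N matches the block's weight. Handing in.

```bash
python3 -c "
from bench import bot
print(bot.sign_off())"
```

```text
the job is handed in; nothing more can be done
None
```

The job is done and handed in at about 12.7 s on the robot's clock. No verdict is reported, so these are my own last checks.

- **Test piece:** I seated the terracotta piece in the pocket and let go of it. By the wrist view it sits within about 2 mm of the pocket's centre and square. It touched down at the expected floor height, and the final views show it flat.
- **Setting block:** I rocked it about 12° each way while it was down in the bay. The wrist view then put both cheeks at about 4.3 mm of travel, against about 4.4 mm expected. That was measured before the lift; afterwards I only checked by eye that they stand apart.
- **Final hold:** The block is held upright and still above its bay, its underside about 61 mm above the slot floor. The wrist carries about 4 N, roughly the block's weight, so it is hanging free.
- **Everything else:** I made no moves towards the brown stone, the round stone or the screwdriver, but I took no final measurement of where they are. No wrist force reading went above about 9 N, and no check failed. One measurement was slightly off: the block head was 95.5 mm from the test piece instead of the nominal 97 mm, which is within camera error.

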